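# Press the grooved former onto the bending jig's studs

## Robot

A 6-joint arm with a two-finger parallel gripper is mounted at the origin on the work surface. World frame = base frame: x ahead of the robot, y to its left, z up, the work surface at z = 0. Lengths are in m, angles in degrees, forces in N, time in s.
With the tool pointing down it reaches from about 0.375 to 0.9 m from the base axis. Payload 3.1 kg.
Tool frame: the origin (TCP) lies on the centre line of the jaws, within the pads' length; the fingertips stand 8 mm ahead of it and the grasp point (between the pads) lies 11 mm behind it (bot.tip_extent is the distance from the TCP to the fingertips, in m); z points along the fingers, y is the line along which they close (so a half turn about z gives the same grasp; the last joint's range is limited). The gripper opens to 87 mm and grips with 3 to 60 N. Pads are 19 mm wide; open, the fingers measure 117 mm over their backs; the gripper's body (75 mm by 190 mm) begins 51 mm behind the grasp point.
Start: joints at [55.376, 30.224, 82.088, -0, 67.689, -10.227], TCP at [0.258, 0.569, 0.231] pointing down, gripper open.
Joint ranges: [-176.69, 176.69], [-43.24, 126.21], [12.49, 139.97], [-82, 262], [0, 151.66], [-163.58, 163.58]. Speed limits (degrees/s): [159.86, 159.86, 180, 180, 180, 180].

## Interface

Orientations are given as a 3x3 rotation matrix whose columns are the frame's x, y, z axes.
In Python, from rig import bot, vision, workorder gives the robot as it stands.
- The arm moves only by the shell command python3 -m handwheel 'ROWS'. ROWS is JSON, a list of rows, each an object with "delta_rot": the turn, a rotation vector about the tool's x, y, z in rad, a list of three; "xyz": the shift along the tool's x, y, z in mm, a list of three; "hand": the closure, from -1 (fully open) to 1 (shut). A call has exactly 5 rows; each row is the pose to reach, as a shift and turn from the pose commanded when the call began, along the tool's axes at that moment; what a row does not reach only later rows make up. A row lasts 1/8 s, in which the tool goes at most 62.5 mm and 10.7 degrees, less where a joint would pass 70% of its speed; a pose out of reach is approached as far as the arm can. A call with a gripper value outside its range is refused whole. The fingers move at their own pace and stop on an object; the grip force is fixed at half the most. Time passes only in rows, so rows that repeat a pose let the fingers close, or fill a call up. It gives the time, the measured TCP pose, the force, the opening and the grip force at its end, in the units of the state.
- bot.read_state(): the state, without advancing time (a new reading comes with each control period).
- vision.capture(name): name is "scene" or "top" or "wrist"; returns the picture (384x512x3 uint8, red, green, blue); there is no depth.
- vision.camera_model(name): a dict with "camera_matrix" (3x3 intrinsics, pixels), "camera_from_world" (4x4, takes a point from world to camera coordinates). Camera axes: x right, y up, looking along -z (the intrinsics and any distortion apply to the point x, -y, -z); pixel columns grow to the right and rows downward; lengths in m; the calibration is good to about 2 mm. A picture is of the moment at which its call begins: read the wrist's pose just before it. camera_model takes no time and is no camera call; for the wrist camera it gives the pose at the moment of the call.
- workorder.hand_in(): hands the job in; it is judged then, once.
The state is a dict: "time_s": time; "joint_positions": joint angles; "qvel": joint speeds; "tau": joint torques, N m; "position": TCP position; "tcp_rot": TCP orientation; "force": force on the tool from outside, world axes, zero at the start; "moment": the same for the moment, N m; "opening": opening from 0.0 (shut) to 1.0 (fully open); "grasp_force": force on a finger pad.
Only numpy, scipy, OpenCV 4.12 (cv2) and the standard library are available. Lean on these libraries where they do the work, as an engineer would, in place of code of your own. Each camera call takes 0.05 s, during which the arm holds its last target. There are 200 camera calls.

## Task

Take the grooved former block out of the rack by its two ends, set it down upright on the bare bench and let go, then take it again by its long sides and press it onto the two studs of the bending jig until its underside sits flush on the jig's plate; either way round is right. Press steadily, without dropping or hammering it on, and let go. Leave the plain block, the hammer and the scroll bar where they are.

Things in the scene. Friction and masses are not known exactly. Their poses are not given: they have to be found in the camera images.
- former_mid (a point): Centre (half-way up) of the grooved former, a bare aluminium block 60 long (its x) x 40 wide (y) x 44 mm high (z up), about 250 g. A groove 24 mm wide, 8 mm deep crosses the middle of its top from long side to long side, leaving two raised shoulders at its ends; the plain block has none. Starts upright in either slot of the rack. The same when turned half round.
- former_under (a point): Middle of the former's underside, 22 mm below its centre. Two round sockets, 15.5 mm wide and 20 mm deep, open there on its x axis, 15 mm either side of this point.
- jig: Bending jig fixed to the bench; origin mid-underside at bench level, z up. Dark steel plate 130 (x) x 90 (y) x 8 mm thick. Two upright end cheeks, 8 mm thick (x), 34 mm wide (y), 41 mm high above the plate, stand 4 mm beyond the seated former's ends, so there it can only be held by its long sides.
- jig_seat (a point): Middle of the plate's top, 8 mm above jig, same axes. Two round studs 14 mm wide, 16 mm high, tops tapered, stand 15 mm either side of it along x. The former's underside must come down onto this point, its x along this x. A sprung ball in each stud stops the block 8 to 11 mm high; a slow push of 10 to 22 N passes the balls, about 6 N takes it on down; it then stays.
- rack: Fixed wooden rack, two slots side by side; origin mid-underside at bench level, z up. Floor 5 mm thick. Three walls 44 mm long (x), 8 mm thick, 48 mm high over the bench leave two slots 44 mm wide centred 26 mm either side (y) of the origin. A block stands in each, long axis along x, ends standing 8 mm out of the slot, sides hidden by the walls: it can only be held by its ends.
- blank_mid (a point): Centre of the plain block: aluminium, 60 x 40 x 44 mm, flat top, in the other slot of the rack. Leave alone.
- hammer: Smith's hammer with a wooden handle, about 0.28 m long, lying across the far side of the bench; its x axis runs along the handle towards the head. Leave alone.
- scroll_mid (a point): Middle of a dark steel bar with a scroll-shaped end, 8 mm thick, about 150 mm long along its y axis, lying flat on the bench near the robot. Leave alone.
Mind the look-alikes: they are no part of the job. Of the things that look like the rack, the largest one is meant. Several things have the shape of the jig; the one meant has the colours described above.

How it is judged:
By the outcome, as a careful person would: the job done as asked, in the order asked, and still so for the second after the job is handed in, with the robot touching nothing.
It also fails if it takes over 61 s, if anything falls off the work surface, if the arm or the gripper's body presses on something with over 40 N, if the wrist force passes 120 N, or if a joint passes its speed limit or range.

## Working session

There is one attempt and no reset: what is moved stays moved. The work goes in short steps, Python scripts to look and compute and a shell command to move; the robot and the scene stay as the last step left them, time stands still between calls to the robot, and variables do not carry over. Pictures are saved under pics/ and viewed, at most 11 in all, crops included, and the job is handed in when it is done.

```bash
mkdir -p pics; ls
python3 - <<'E'
from rig import bot,vision,workorder
import cv2
s=bot.read_state();print(s)
for n in ["scene","top"]:
    m=vision.camera_model(n);print(n,m)
    cv2.imwrite(f"pics/{n}0.png",cv2.cvtColor(vision.capture(n),cv2.COLOR_RGB2BGR))
a=cv2.imread("pics/scene0.png");b=cv2.imread("pics/top0.png")
cv2.imwrite("pics/top0b.png",cv2.resize(b,(800,600),interpolation=cv2.INTER_CUBIC))
E
```

```text
pics
{'time_s': 0.0, 'joint_positions': array([ 5.53757211e+01,  3.02791311e+01,  8.21558419e+01, -9.25417363e-04,
        6.76889281e+01, -1.02276786e+01]), 'qvel': array([-0.01173355,  0.00771154, -0.14839864,  0.07026392, -0.01523786,
       -0.02987729]), 'tau': array([-4.56958251e-04, -4.40043533e+01, -1.76595980e+01,  6.33348478e-02,
        5.82674425e-02, -1.58133062e-04]), 'position': array([0.25772735, 0.56860708, 0.22957287]), 'tcp_rot': array([[-9.10710486e-01,  4.13043498e-01, -1.21640841e-03],
       [ 4.13045124e-01,  9.10708806e-01, -1.78798495e-03],
       [ 3.69278293e-04, -2.13076820e-03, -9.99997662e-01]]), 'force': array([-0.07698193,  0.42181124,  0.34054707]), 'moment': array([-0.03666336,  0.00760273,  0.03194728]), 'grasp_force': 0.0, 'opening': 1.0010282498844125}
scene {'camera_matrix': array([[421.92519308,   0.        , 247.96703638],
       [  0.        , 421.92519308, 189.35780036],
       [  0.        ,   0.        ,   1.        ]]), 'camera_from_world': array([[ 0.80079447,  0.59846475,  0.02383634, -0.42589517],
       [-0.31314101,  0.38441944,  0.8684264 ,  0.125008  ],
       [ 0.51055943, -0.70289519,  0.49524481, -1.43532162],
       [ 0.        ,  0.        ,  0.        ,  1.        ]])}
top {'camera_matrix': array([[428.42348049,   0.        , 258.21598497],
       [  0.        , 428.42348049, 187.78037433],
       [  0.        ,   0.        ,   1.        ]]), 'camera_from_world': array([[ 0.03119697, -0.99939317, -0.01549333, -0.05587937],
       [ 0.99796039,  0.03028103,  0.05619713, -0.58673049],
       [-0.05569387, -0.01721491,  0.99829947, -1.09282548],
       [ 0.        ,  0.        ,  0.        ,  1.        ]])}
```

View pics/top0b.png

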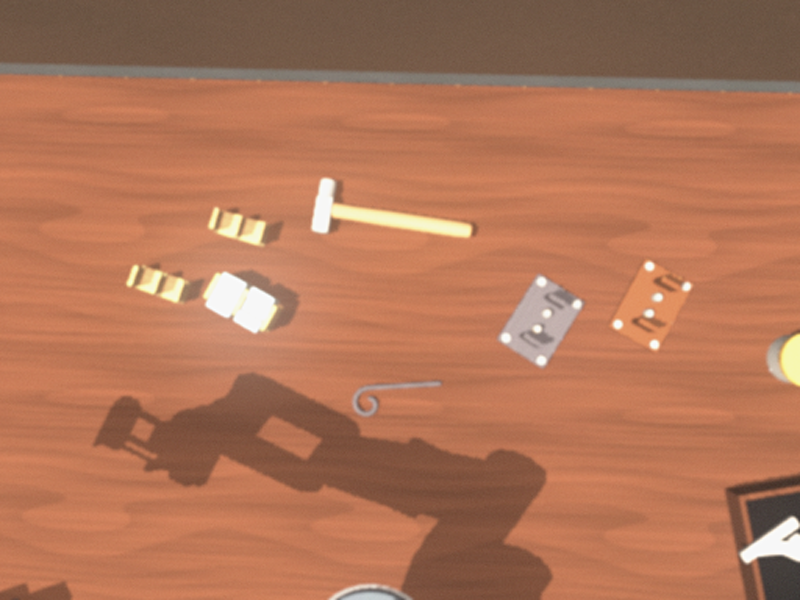

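View pics/scene0.png

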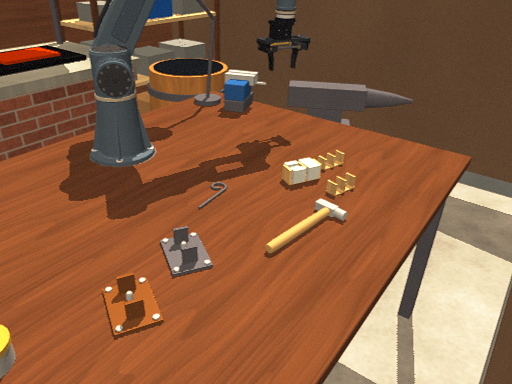

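The top view shows the rack with both blocks at about (240,302) and the grey jig at (541,321), both at 800 px scale. The orange jig and the two small empty racks are decoys. The grooved block can't be told apart yet, so I'll measure roughly.

```bash
cat > h.py <<'E'
import numpy as np,cv2
from rig import bot,vision
def ray(n,uv,z,m=None):
    m=m or vision.camera_model(n);K=m["camera_matrix"];T=m["camera_from_world"]
    uv=np.atleast_2d(uv).astype(float)
    d=np.c_[(uv[:,0]-K[0,2])/K[0,0],-(uv[:,1]-K[1,2])/K[1,1],-np.ones(len(uv))]
    R=T[:3,:3];c=-R.T@T[:3,3];w=d@R
    return c+w*((z-c[2])/w[:,2])[:,None]
def proj(n,P,m=None):
    m=m or vision.camera_model(n);K=m["camera_matrix"];T=m["camera_from_world"]
    q=np.atleast_2d(P)@T[:3,:3].T+T[:3,3];q=q*[1,-1,-1]
    q=q@K.T;return q[:,:2]/q[:,2:]
def snap(n,f):
    m=vision.camera_model(n);im=cv2.cvtColor(vision.capture(n),cv2.COLOR_RGB2BGR);cv2.imwrite("pics/"+f,im);return im,m
E
python3 - <<'E'
from h import *
im=cv2.imread("pics/top0.png");hsv=cv2.cvtColor(im,cv2.COLOR_BGR2HSV)
def boxes(mask,z,n):
    cs,_=cv2.findContours(mask.astype('uint8'),cv2.RETR_EXTERNAL,cv2.CHAIN_APPROX_NONE)
    for c in cs:
        if cv2.contourArea(c)>80:
            b=cv2.boxPoints(cv2.minAreaRect(c));P=ray("top",b,z)[:,:2]
            e=P[1]-P[0];f=P[2]-P[1]
            print(n,b.mean(0).round(1),cv2.contourArea(c),P.mean(0).round(4),np.linalg.norm(e).round(3),np.linalg.norm(f).round(3),np.degrees(np.arctan2(e[1],e[0])).round(1))
g=(hsv[...,1]<70)&(hsv[...,2]>70);g[:60]=0
boxes(g,0.008,"grey")
w=(hsv[...,1]<70)&(hsv[...,2]>200);w[:60]=0
boxes(w,0.049,"white")
y=(hsv[...,2]>150)&(hsv[...,0]>14)&(hsv[...,0]<35)&(hsv[...,1]>40);boxes(y,0.048,"yellow")
c=im[150:240,110:210];d=im[160:250,300:400]
cv2.imwrite("pics/c1.png",cv2.resize(np.hstack([c,d[:, :]]),None,fx=4,fy=4,interpolation=cv2.INTER_CUBIC))
E
```

```text
grey [237.  378.5] 318.0 [0.101  0.0012] 0.133 0.022 -87.9
grey [492. 341.] 1000.0 [ 0.218  -0.6421] 0.096 0.11 -88.0
grey [252.  248.5] 149.5 [ 0.4309 -0.0264] 0.147 0.047 -64.4
grey [497. 229.] 138.5 [ 0.5012 -0.6547] 0.031 0.072 -88.2
grey [345.8 205. ] 1692.0 [ 0.5509 -0.2661] 0.131 0.091 -30.9
grey [153.4 192.7] 1086.0 [0.5675 0.2361] 0.071 0.117 -25.3
grey [249.2 131.5] 734.5 [ 0.7361 -0.009 ] 0.091 0.264 1.6
white [492.5 345. ] 523.5 [ 0.2196 -0.6218] 0.091 0.065 -86.1
white [153.2 193.1] 1039.0 [0.565  0.2258] 0.067 0.113 -25.4
white [249.2 131.5] 713.5 [ 0.7284 -0.0108] 0.087 0.254 1.6
yellow [503.5 230. ] 358.0 [ 0.5002 -0.6492] 0.037 0.084 -88.2
yellow [100.5 180.7] 520.0 [0.5922 0.3612] 0.042 0.097 -16.7
yellow [152.  144.9] 485.5 [0.6873 0.2345] 0.042 0.096 -13.7
yellow [256.3 140.9] 772.5 [ 0.7049 -0.0295] 0.025 0.23 -6.4
```

View pics/c1.png

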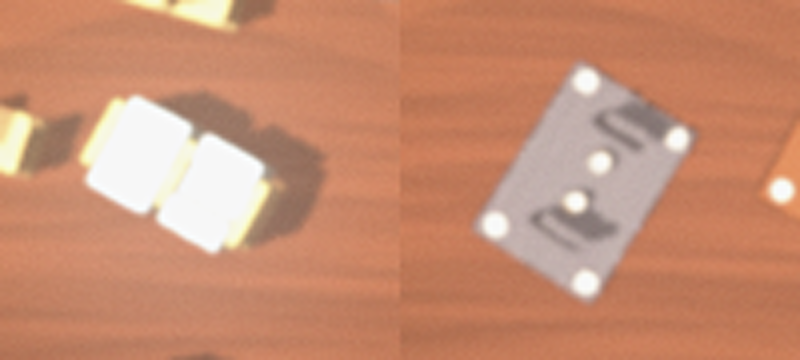

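```bash
cat >> h.py <<'E'
def goto(x,y,z,yaw):
    """print tool-frame shift (mm) and turn (rad about tool z) to world target; yaw = tool y angle, deg, mod 180"""
    s=bot.read_state();R=s["tcp_rot"]
    d=R.T@(np.array([x,y,z])-s["position"])*1000
    a=np.degrees(np.arctan2(R[1,1],R[0,1]));t=(yaw-a+90)%180-90
    # tilt correction
    v=R.T@np.array([0,0,-1]);rv=np.cross([0,0,1],v)
    print("t",round(float(s["time_s"]),2),"pos",s["position"].round(4),"yaw",a.round(2),"-> xyz",d.round(1),"rz",round(-np.radians(t),3),"tilt",rv[:2].round(4),"F",s["force"].round(1),"open",round(float(s["opening"])*87,1))
E
python3 - <<'E'
from h import *
goto(.565,.226,.25,-25.4)
m=vision.camera_model("wrist");T=m["camera_from_world"];s=bot.read_state()
c=-T[:3,:3].T@T[:3,3];print(m["camera_matrix"],s["tcp_rot"].T@(c-s["position"]),(s["tcp_rot"].T@T[:3,:3].T).round(3))
E
```

```text
t 0.1 pos [0.2577 0.5687 0.2297] yaw 65.61 -> xyz [-421.3 -185.2  -20.1] rz -1.553 tilt [-0.002  -0.0003] F [-0.  -0.4  0.2] open 87.1
[[322.43252194   0.         256.06509037]
 [  0.         322.43252194 187.66889949]
 [  0.           0.           1.        ]] [ 0.0774881   0.00046854 -0.15349371] [[ 0.     0.958  0.286]
 [ 1.     0.    -0.001]
 [-0.001  0.286 -0.958]]
```

```bash
python3 -m handwheel '[{"xyz":[-55,-24,-4],"delta_rot":[0,0,0.18],"hand":-1},{"xyz":[-110,-48,-8],"delta_rot":[0,0,0.36],"hand":-1},{"xyz":[-165,-72,-12],"delta_rot":[0,0,0.54],"hand":-1},{"xyz":[-220,-96,-16],"delta_rot":[0,0,0.72],"hand":-1},{"xyz":[-270,-118,-20],"delta_rot":[0,0,0.9],"hand":-1}]'
python3 -c "
from h import *
goto(.565,.226,.23,-25.4)"
```

```text
time_s: 0.72
position: [0.4563, 0.3484, 0.2503]
tcp_rot: [[-0.236, 0.972, -0.001], [0.972, 0.236, -0.0], [-0.0, -0.001, -1.0]]
force: [0.4, 0.1, 0.4]
opening: 1.0
grasp_force: 0.0
t 0.72 pos [0.4563 0.3484 0.2503] yaw 13.67 -> xyz [-144.6   76.7   20.3] rz 0.682 tilt [-0.0006  0.0002] F [0.4 0.1 0.4] open 87.0
```

```bash
python3 -m handwheel '[{"xyz":[-36,19,5],"delta_rot":[0,0,0.17],"hand":-1},{"xyz":[-72,38,10],"delta_rot":[0,0,0.34],"hand":-1},{"xyz":[-108,57,15],"delta_rot":[0,0,0.51],"hand":-1},{"xyz":[-145,77,20],"delta_rot":[0,0,0.682],"hand":-1},{"xyz":[-145,77,20],"delta_rot":[0,0,0.682],"hand":-1}]'
python3 -c "
from h import *
goto(.565,.226,.23,-25.4)
im,m=snap('wrist','w1.png');np.save('w1.npy',m)
"
```

```text
time_s: 1.35
position: [0.5669, 0.2257, 0.2295]
tcp_rot: [[0.427, 0.904, -0.0], [0.904, -0.427, -0.001], [-0.001, -0.0, -1.0]]
force: [-0.5, 0.4, -0.9]
opening: 1.002
grasp_force: 0.0
t 1.35 pos [0.5669 0.2257 0.2295] yaw -25.28 -> xyz [-0.5 -1.8 -0.5] rz 0.002 tilt [-0.0001  0.0008] F [-0.5  0.4 -0.9] open 87.2
```

View pics/w1.png

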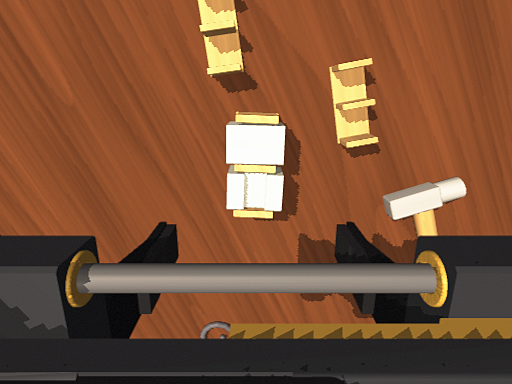

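The grooved block is the lower one in the wrist view, at about (255,191), with the groove at columns 243–266. The upper block, at (255,145), is plain.

Run:
```python
from h import *
im=cv2.imread("pics/w1.png");m=np.load("w1.npy",allow_pickle=True).item()
hsv=cv2.cvtColor(im,cv2.COLOR_BGR2HSV)
w=((hsv[...,1]<45)&(hsv[...,2]>150));w[:90]=0;w[222:]=0;w[:,:190]=0;w[:,320:]=0
cs,_=cv2.findContours(w.astype('uint8'),cv2.RETR_EXTERNAL,cv2.CHAIN_APPROX_NONE)
for c in cs:
    if cv2.contourArea(c)>100:
        x,y,ww,hh=cv2.boundingRect(c);print(x,y,ww,hh,cv2.contourArea(c))
        b=cv2.boxPoints(cv2.minAreaRect(c));P=ray("",b,.049,m)[:,:2];print(b.round(0).tolist(),P.mean(0).round(4),np.linalg.norm(P[1]-P[0]).round(4),np.linalg.norm(P[2]-P[1]).round(4),[np.degrees(np.arctan2(*(P[i+1]-P[i])[::-1])).round(1) for i in (0,1)])
for r in range(168,214,3): print(r,[(int(v)) for v in hsv[r,222:290:3,2]])
```

```text
227 173 57 38 1752.0
[[227.0, 173.0], [283.0, 173.0], [283.0, 210.0], [227.0, 210.0]] [0.5561 0.203 ] 0.0597 0.042 [np.float64(-25.3), np.float64(-113.9)]
226 125 59 40 2165.5
[[225.0, 163.0], [226.0, 124.0], [284.0, 125.0], [284.0, 164.0]] [0.5779 0.2497] 0.0403 0.0597 [np.float64(61.9), np.float64(-26.6)]
168 [153, 154, 148, 178, 240, 253, 253, 253, 253, 252, 252, 253, 253, 253, 253, 253, 253, 254, 67, 110, 92, 96, 90]
171 [149, 157, 164, 174, 185, 189, 235, 245, 255, 255, 255, 255, 255, 255, 255, 255, 255, 255, 90, 106, 88, 93, 93]
174 [144, 151, 255, 255, 255, 255, 255, 244, 253, 255, 255, 255, 255, 255, 255, 141, 145, 153, 163, 171, 153, 92, 96]
177 [147, 145, 255, 254, 254, 253, 254, 255, 215, 254, 253, 253, 254, 254, 254, 255, 254, 255, 255, 255, 255, 88, 93]
180 [156, 140, 255, 253, 253, 253, 253, 253, 211, 255, 253, 253, 253, 253, 254, 254, 253, 253, 254, 254, 255, 84, 96]
183 [159, 144, 255, 253, 253, 253, 253, 254, 221, 255, 253, 253, 253, 253, 254, 254, 253, 253, 253, 253, 255, 85, 93]
186 [148, 151, 255, 253, 253, 253, 253, 252, 212, 255, 253, 253, 254, 253, 254, 254, 25
[... 385 characters left out ...]
198 [148, 134, 255, 253, 253, 254, 254, 252, 245, 254, 253, 253, 253, 253, 251, 254, 253, 253, 253, 254, 165, 89, 87]
201 [146, 137, 255, 253, 254, 253, 254, 233, 249, 254, 253, 253, 254, 254, 252, 254, 253, 253, 253, 254, 106, 92, 90]
204 [148, 140, 255, 254, 253, 253, 254, 230, 246, 254, 254, 254, 254, 253, 249, 254, 253, 253, 253, 255, 61, 97, 92]
207 [151, 138, 255, 255, 255, 255, 255, 217, 143, 214, 234, 183, 240, 228, 252, 254, 254, 254, 254, 255, 69, 90, 95]
210 [161, 147, 142, 137, 255, 255, 245, 241, 225, 176, 173, 145, 152, 180, 204, 178, 226, 226, 255, 255, 85, 88, 97]
213 [163, 153, 148, 145, 255, 253, 253, 253, 253, 253, 253, 253, 253, 253, 253, 253, 255, 80, 94, 94, 98, 89, 86]
```

Run:
```python
import cv2
im=cv2.imread("pics/w1.png")[105:225,205:305]
cv2.imwrite("pics/w1c.png",cv2.resize(im,None,fx=5,fy=5,interpolation=cv2.INTER_NEAREST))
```

```text
(no output)
```

View pics/w1c.png

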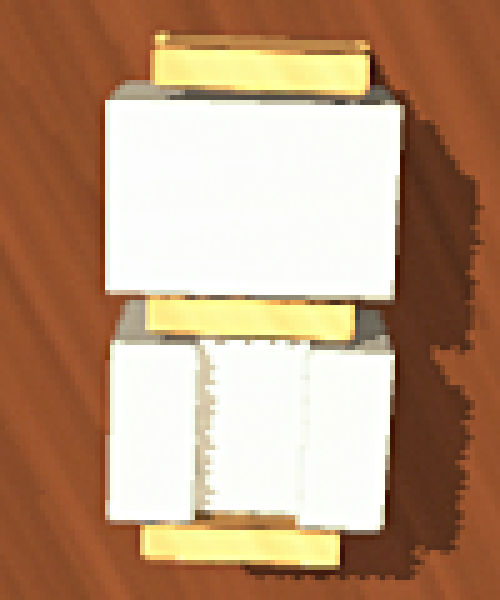

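The crop confirms the grooved block, standing about 2° off the tool axis. I'll approach it at yaw −27.

```bash
python3 -c "
from h import *
goto(.556,.203,.10,-27)"
```

```text
t 1.4 pos [0.5654 0.227  0.2297] yaw -25.13 -> xyz [-25.7   1.9 129.7] rz 0.033 tilt [-0.0016  0.0008] F [ 0.2  0.3 -1. ] open 87.0
```

```bash
python3 -m handwheel '[{"xyz":[-26,2,20],"delta_rot":[0,0,0.033],"hand":-1},{"xyz":[-26,2,60],"delta_rot":[0,0,0.033],"hand":-1},{"xyz":[-26,2,100],"delta_rot":[0,0,0.033],"hand":-1},{"xyz":[-26,2,130],"delta_rot":[0,0,0.033],"hand":-1},{"xyz":[-26,2,130],"delta_rot":[0,0,0.033],"hand":-1}]'
python3 -c "
from h import *
goto(.556,.203,.022,-27)
im,m=snap('wrist','w2.png')"
```

```text
time_s: 2.02
position: [0.5529, 0.2045, 0.0984]
tcp_rot: [[0.451, 0.893, -0.007], [0.893, -0.451, -0.001], [-0.004, -0.006, -1.0]]
force: [0.1, 0.7, -0.5]
opening: 0.998
grasp_force: 0.0
t 2.02 pos [0.5529 0.2045 0.0984] yaw -26.81 -> xyz [ 0.3  3.8 76.4] rz 0.003 tilt [-0.0055  0.0037] F [ 0.1  0.7 -0.5] open 86.8
```

View pics/w2.png

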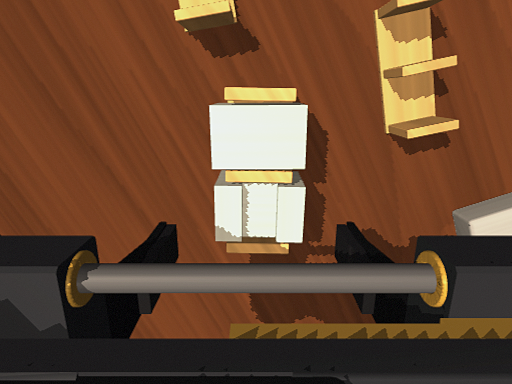

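Grooved block lies at columns 215–304, almost centred between the jaws (177–337), rows 170–243, square to the jaws. Descending and gripping.

```bash
python3 -m handwheel '[{"xyz":[0,1,25],"delta_rot":[0,0,0.01],"hand":-1},{"xyz":[0,1,50],"delta_rot":[0,0,0.01],"hand":-1},{"xyz":[0,1,70],"delta_rot":[0,0,0.01],"hand":-1},{"xyz":[0,1,77],"delta_rot":[0,0,0.01],"hand":-1},{"xyz":[0,1,77],"delta_rot":[0,0,0.01],"hand":-1}]'
python3 -c "
from h import *
goto(.556,.203,.022,-27)"
```

```text
time_s: 2.7
position: [0.5574, 0.2038, 0.0245]
tcp_rot: [[0.461, 0.887, 0.001], [0.887, -0.461, 0.0], [0.001, 0.001, -1.0]]
force: [-0.5, -0.1, 0.7]
opening: 1.001
grasp_force: 0.0
t 2.7 pos [0.5574 0.2038 0.0245] yaw -27.47 -> xyz [-1.3 -0.9  2.5] rz -0.008 tilt [ 0.0011 -0.0009] F [-0.5 -0.1  0.7] open 87.1
```

```bash
python3 -m handwheel '[{"xyz":[0,0,1],"delta_rot":[0,0,0],"hand":1},{"xyz":[0,0,1],"delta_rot":[0,0,0],"hand":1},{"xyz":[0,0,1],"delta_rot":[0,0,0],"hand":1},{"xyz":[0,0,1],"delta_rot":[0,0,0],"hand":1},{"xyz":[0,0,1],"delta_rot":[0,0,0],"hand":1}]'
python3 -c "
from h import *
goto(.556,.203,.13,-27)"
```

```text
time_s: 3.32
position: [0.5563, 0.2035, 0.0228]
tcp_rot: [[0.462, 0.887, -0.001], [0.887, -0.462, 0.0], [-0.0, -0.001, -1.0]]
force: [-1.8, 0.8, 4.6]
opening: 0.689
grasp_force: 30.0
t 3.33 pos [0.5563 0.2035 0.0228] yaw -27.51 -> xyz [-6.000e-01 -1.000e-01 -1.072e+02] rz -0.009 tilt [-0.0011  0.0004] F [-1.8  0.8  4.6] open 59.9
```

```bash
python3 -m handwheel '[{"xyz":[0,0,-10],"delta_rot":[0,0,0],"hand":1},{"xyz":[0,0,-30],"delta_rot":[0,0,0],"hand":1},{"xyz":[0,0,-55],"delta_rot":[0,0,0],"hand":1},{"xyz":[0,0,-80],"delta_rot":[0,0,0],"hand":1},{"xyz":[0,0,-80],"delta_rot":[0,0,0],"hand":1}]'
python3 -c "
from h import *
goto(.575,.02,.10,-30)"
```

```text
time_s: 3.95
position: [0.5587, 0.2035, 0.1044]
tcp_rot: [[0.462, 0.887, 0.005], [0.887, -0.462, 0.001], [0.003, 0.005, -1.0]]
force: [0.1, 1.1, -2.6]
opening: 0.69
grasp_force: 30.0
t 3.95 pos [0.5587 0.2035 0.1044] yaw -27.5 -> xyz [-155.3   99.1    4.4] rz 0.044 tilt [ 0.0045 -0.0031] F [ 0.1  1.1 -2.6] open 60.0
```

```bash
python3 -m handwheel '[{"xyz":[-39,25,0],"delta_rot":[0,0,0.01],"hand":1},{"xyz":[-78,50,0],"delta_rot":[0,0,0.02],"hand":1},{"xyz":[-117,75,0],"delta_rot":[0,0,0.03],"hand":1},{"xyz":[-155,99,0],"delta_rot":[0,0,0.044],"hand":1},{"xyz":[-155,99,0],"delta_rot":[0,0,0.044],"hand":1}]'
python3 -m handwheel '[{"xyz":[0,0,30],"delta_rot":[0,0,0],"hand":1},{"xyz":[0,0,60],"delta_rot":[0,0,0],"hand":1},{"xyz":[0,0,73],"delta_rot":[0,0,0],"hand":1},{"xyz":[0,0,78],"delta_rot":[0,0,0],"hand":1},{"xyz":[0,0,78],"delta_rot":[0,0,0],"hand":1}]'
python3 -c "
from h import *
goto(.575,.02,.018,-30)"
```

```text
time_s: 4.58
position: [0.5734, 0.0167, 0.1014]
tcp_rot: [[0.504, 0.863, -0.001], [0.863, -0.504, -0.001], [-0.001, -0.0, -1.0]]
force: [-0.3, -0.4, -2.8]
opening: 0.689
grasp_force: 30.0
time_s: 5.2
position: [0.5733, 0.0204, 0.0247]
tcp_rot: [[0.5, 0.866, 0.0], [0.866, -0.5, -0.0], [0.0, 0.0, -1.0]]
force: [-0.0, -0.6, -2.8]
opening: 0.686
grasp_force: 30.0
t 5.2 pos [0.5733 0.0204 0.0247] yaw -30.0 -> xyz [0.4 1.7 6.7] rz 0.0 tilt [ 0.0004 -0.0002] F [-0.  -0.6 -2.8] open 59.7
```

```bash
python3 -m handwheel '[{"xyz":[0,0,2],"delta_rot":[0,0,0],"hand":1},{"xyz":[0,0,4],"delta_rot":[0,0,0],"hand":1},{"xyz":[0,0,5],"delta_rot":[0,0,0],"hand":1},{"xyz":[0,0,5.5],"delta_rot":[0,0,0],"hand":1},{"xyz":[0,0,5.5],"delta_rot":[0,0,0],"hand":1}]'
```

```text
time_s: 5.82
position: [0.5731, 0.0201, 0.0191]
tcp_rot: [[0.5, 0.866, 0.0], [0.866, -0.5, -0.0], [0.0, 0.0, -1.0]]
force: [-0.7, -0.3, -2.9]
opening: 0.689
grasp_force: 30.0
```

```bash
python3 -m handwheel '[{"xyz":[0,0,0.7],"delta_rot":[0,0,0],"hand":1},{"xyz":[0,0,1.3],"delta_rot":[0,0,0],"hand":1},{"xyz":[0,0,1.8],"delta_rot":[0,0,0],"hand":1},{"xyz":[0,0,1.8],"delta_rot":[0,0,0],"hand":1},{"xyz":[0,0,1.8],"delta_rot":[0,0,0],"hand":1}]'
```

```text
time_s: 6.45
position: [0.5731, 0.0202, 0.0178]
tcp_rot: [[0.5, 0.866, 0.0], [0.866, -0.5, -0.0], [0.0, 0.0, -1.0]]
force: [-1.0, 1.0, 4.9]
opening: 0.689
grasp_force: 30.0
```

Contact shows at +4.9 N, so I'll release, rise and turn for the side grasp.

```bash
python3 -m handwheel '[{"xyz":[0,0,0],"delta_rot":[0,0,0],"hand":-1},{"xyz":[0,0,0],"delta_rot":[0,0,0],"hand":-1},{"xyz":[0,0,0],"delta_rot":[0,0,0],"hand":-1},{"xyz":[0,0,0],"delta_rot":[0,0,0],"hand":-1},{"xyz":[0,0,0],"delta_rot":[0,0,0],"hand":-1}]'
python3 -m handwheel '[{"xyz":[0,0,-40],"delta_rot":[0,0,0],"hand":-1},{"xyz":[0,0,-80],"delta_rot":[0,0,0],"hand":-1},{"xyz":[0,0,-120],"delta_rot":[0,0,-0.18],"hand":-1},{"xyz":[0,0,-130],"delta_rot":[0,0,-0.36],"hand":-1},{"xyz":[0,0,-130],"delta_rot":[0,0,-0.54],"hand":-1}]'
python3 -m handwheel '[{"xyz":[0,0,0],"delta_rot":[0,0,-0.18],"hand":-1},{"xyz":[0,0,0],"delta_rot":[0,0,-0.36],"hand":-1},{"xyz":[0,0,0],"delta_rot":[0,0,-0.54],"hand":-1},{"xyz":[0,0,0],"delta_rot":[0,0,-0.72],"hand":-1},{"xyz":[0,0,0],"delta_rot":[0,0,-0.9],"hand":-1}]'
python3 -m handwheel '[{"xyz":[0,0,0],"delta_rot":[0,0,-0.13],"hand":-1},{"xyz":[0,0,0],"delta_rot":[0,0,-0.13],"hand":-1},{"xyz":[0,0,0],"delta_rot":[0,0,-0.13],"hand":-1},{"xyz":[0,0,0],"delta_rot":[0,0,-0.13],"hand":-1},{"xyz":[0,0,0],"delta_rot":[0,0,-0.13],"hand":-1}]'
python3 - <<'E'
from h import *
goto(.573,.02,.10,60)
im,m=snap('wrist','w3.png');np.save('w3.npy',m)
hsv=cv2.cvtColor(im,cv2.COLOR_BGR2HSV)
w=((hsv[...,1]<50)&(hsv[...,2]>120));w[236:]=0
cs,_=cv2.findContours(w.astype('uint8'),cv2.RETR_EXTERNAL,cv2.CHAIN_APPROX_NONE)
for c in cs:
    if cv2.contourArea(c)>300:
        b=cv2.boxPoints(cv2.minAreaRect(c));P=ray("",b,.044,m)[:,:2];print(b.round(0).tolist(),P.mean(0).round(4),np.linalg.norm(P[1]-P[0]).round(4),np.linalg.norm(P[2]-P[1]).round(4),[np.degrees(np.arctan2(*(P[i+1]-P[i])[::-1])).round(1) for i in (0,1)])
E
```

```text
time_s: 7.08
position: [0.5731, 0.0201, 0.0172]
tcp_rot: [[0.5, 0.866, -0.0], [0.866, -0.5, -0.0], [-0.0, -0.0, -1.0]]
force: [-0.2, -0.3, 0.1]
opening: 0.997
grasp_force: 0.0
time_s: 7.7
position: [0.5739, 0.0201, 0.1489]
tcp_rot: [[-0.022, 1.0, 0.003], [1.0, 0.022, -0.001], [-0.001, 0.003, -1.0]]
force: [-0.3, -0.0, -0.4]
opening: 0.998
grasp_force: 0.0
time_s: 8.32
position: [0.5729, 0.0202, 0.1472]
tcp_rot: [[-0.797, 0.604, -0.0], [0.604, 0.797, 0.0], [0.0, -0.0, -1.0]]
force: [-0.3, 0.7, 0.3]
opening: 1.003
grasp_force: 0.0
time_s: 8.95
position: [0.573, 0.0202, 0.1472]
tcp_rot: [[-0.865, 0.501, -0.0], [0.501, 0.865, -0.0], [0.0, -0.0, -1.0]]
force: [-0.4, 0.1, -0.9]
opening: 0.996
grasp_force: 0.0
t 8.95 pos [0.573  0.0202 0.1472] yaw 59.9 -> xyz [-0.1 -0.1 47.2] rz -0.002 tilt [-0.     -0.0001] F [-0.4  0.1 -0.9] open 86.6
[[229.0, 223.0], [229.0, 146.0], [278.0, 146.0], [278.0, 223.0]] [0.5701 0.0203] 0.0665 0.0392 [np.float64(148.5), np.float64(59.9)]
[[499.0, 0.0], [511.0, 0.0], [511.0, 88.0], [499.0, 88.0]] [0.57   0.2342] 0.0085 0.0611 [np.float64(59.9), np.float64(-17.4)]
[[63.0, 120.0], [176.0, -3.0], [194.0, 14.0], [81.0, 137.0]] [ 0.4442 -0.0171] 0.1272 0.0164 [np.float64(102.1), np.float64(19.2)]
```

View pics/w3.png

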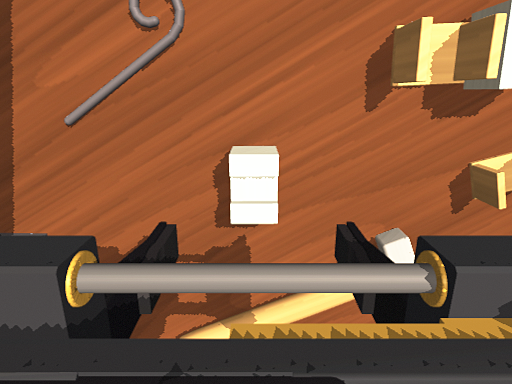

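The former stands upright on the bench at columns 229–278, square to the jaws. Its centre is (0.573, 0.020), as expected. Taking it by the sides.

```bash
python3 -m handwheel '[{"xyz":[0,-1,40],"delta_rot":[0,0,0],"hand":-1},{"xyz":[0,-1,80],"delta_rot":[0,0,0],"hand":-1},{"xyz":[0,-1,115],"delta_rot":[0,0,0],"hand":-1},{"xyz":[0,-1,130],"delta_rot":[0,0,0],"hand":-1},{"xyz":[0,-1,135],"delta_rot":[0,0,0],"hand":-1}]'
python3 -m handwheel '[{"xyz":[0,0,0],"delta_rot":[0,0,0],"hand":-1},{"xyz":[0,0,0],"delta_rot":[0,0,0],"hand":1},{"xyz":[0,0,0],"delta_rot":[0,0,0],"hand":1},{"xyz":[0,0,0],"delta_rot":[0,0,0],"hand":1},{"xyz":[0,0,0],"delta_rot":[0,0,0],"hand":1}]'
python3 -m handwheel '[{"xyz":[0,0,0],"delta_rot":[0,0,0],"hand":1},{"xyz":[0,0,0],"delta_rot":[0,0,0],"hand":1},{"xyz":[0,0,0],"delta_rot":[0,0,0],"hand":1},{"xyz":[0,0,0],"delta_rot":[0,0,0],"hand":1},{"xyz":[0,0,0],"delta_rot":[0,0,0],"hand":1}]'
python3 -c "
from h import *
goto(.551,-.266,.13,59)"
```

```text
time_s: 9.62
position: [0.5725, 0.0193, 0.0117]
tcp_rot: [[-0.865, 0.501, -0.001], [0.501, 0.865, 0.0], [0.001, -0.0, -1.0]]
force: [0.3, -0.3, -0.2]
opening: 0.997
grasp_force: 0.0
time_s: 10.25
position: [0.5727, 0.0193, 0.0125]
tcp_rot: [[-0.865, 0.501, 0.0], [0.501, 0.865, -0.0], [-0.0, 0.0, -1.0]]
force: [0.6, -0.0, -0.6]
opening: 0.635
grasp_force: 0.0
time_s: 10.88
position: [0.5724, 0.0192, 0.0123]
tcp_rot: [[-0.865, 0.501, -0.0], [0.501, 0.865, -0.0], [0.0, -0.0, -1.0]]
force: [-0.7, -0.7, 0.9]
opening: 0.456
grasp_force: 30.0
t 10.88 pos [0.5724 0.0192 0.0123] yaw 59.93 -> xyz [-124.3 -257.6 -117.7] rz 0.016 tilt [-0.0002 -0.0002] F [-0.7 -0.7  0.9] open 39.6
```

```bash
python3 -m handwheel '[{"xyz":[0,0,-20],"delta_rot":[0,0,0],"hand":1},{"xyz":[0,0,-60],"delta_rot":[0,0,0],"hand":1},{"xyz":[0,0,-100],"delta_rot":[0,0,0],"hand":1},{"xyz":[0,0,-140],"delta_rot":[0,0,0],"hand":1},{"xyz":[0,0,-140],"delta_rot":[0,0,0],"hand":1}]'
python3 -c "
from h import *
goto(.606,-.298,.15,59)"
```

```text
time_s: 11.5
position: [0.5747, 0.0192, 0.1549]
tcp_rot: [[-0.865, 0.501, 0.007], [0.501, 0.865, -0.001], [-0.006, 0.003, -1.0]]
force: [0.3, -0.6, -3.0]
opening: 0.462
grasp_force: 30.0
t 11.5 pos [0.5747 0.0192 0.1549] yaw 59.93 -> xyz [-186.  -258.8    5.4] rz 0.016 tilt [0.0027 0.0064] F [ 0.3 -0.6 -3. ] open 40.2
```

```bash
python3 -m handwheel '[{"xyz":[-31,-43,0],"delta_rot":[0,0,0],"hand":1},{"xyz":[-62,-86,0],"delta_rot":[0,0,0],"hand":1},{"xyz":[-93,-129,0],"delta_rot":[0,0,0],"hand":1},{"xyz":[-124,-172,0],"delta_rot":[0,0,0],"hand":1},{"xyz":[-155,-215,0],"delta_rot":[0,0,0],"hand":1}]'
python3 -m handwheel '[{"xyz":[-15,-22,0],"delta_rot":[0,0,0.016],"hand":1},{"xyz":[-31,-44,0],"delta_rot":[0,0,0.016],"hand":1},{"xyz":[-31,-44,0],"delta_rot":[0,0,0.016],"hand":1},{"xyz":[-31,-44,0],"delta_rot":[0,0,0.016],"hand":1},{"xyz":[-31,-44,0],"delta_rot":[0,0,0.016],"hand":1}]'
python3 - <<'E'
from h import *
goto(.606,-.298,.15,59)
im,m=snap('wrist','w4.png');np.save('w4.npy',m);print(bot.read_state()["position"])
E
```

```text
time_s: 12.12
position: [0.5977, -0.2452, 0.1494]
tcp_rot: [[-0.865, 0.501, -0.004], [0.501, 0.865, 0.003], [0.005, 0.001, -1.0]]
force: [0.3, -0.2, -2.0]
opening: 0.46
grasp_force: 30.0
time_s: 12.75
position: [0.6034, -0.2961, 0.1517]
tcp_rot: [[-0.858, 0.514, -0.002], [0.514, 0.858, 0.002], [0.002, 0.001, -1.0]]
force: [-0.6, -0.7, -2.9]
opening: 0.453
grasp_force: 30.0
t 12.75 pos [ 0.6034 -0.2961  0.1517] yaw 59.09 -> xyz [-3.2 -0.3  1.7] rz 0.002 tilt [ 0.0006 -0.0021] F [-0.6 -0.7 -2.9] open 39.4
[ 0.60363417 -0.29636831  0.15197999]
```

View pics/w4.png

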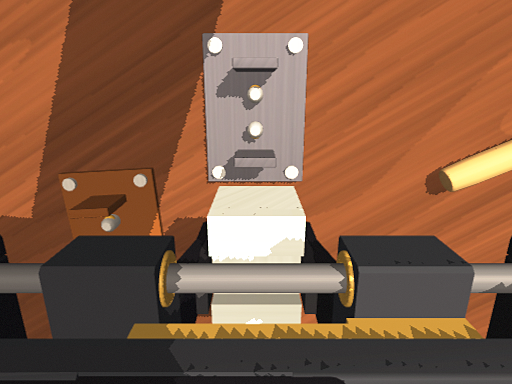

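The plate spans (204,33)–(307,182), with studs at (256,93) and (255,130). The held former's end face runs over columns 208–306. Measuring the jig axes and both studs, with the held block's edges as a calibration check.

Run:
```python
from h import *
im=cv2.imread("pics/w4.png");m=np.load("w4.npy",allow_pickle=True).item()
hsv=cv2.cvtColor(im,cv2.COLOR_BGR2HSV)
lowsat=(hsv[...,1]<70).astype('uint8');lowsat[184:]=0;lowsat[:,:195]=0;lowsat[:,320:]=0
cs,_=cv2.findContours(lowsat,cv2.RETR_EXTERNAL,cv2.CHAIN_APPROX_NONE);c=max(cs,key=cv2.contourArea)
P=ray("",c[:,0],.008,m)[:,:2].astype('float32')
r=cv2.minAreaRect(P*1000);print("plate",r)
br=((hsv[...,2]>180)&(hsv[...,1]<90)).astype('uint8');br[184:]=0
n,l,st,ce=cv2.connectedComponentsWithStats(br)
pts={}
for i in range(1,n):
    if st[i,4]>30:
        print(ce[i].round(1),st[i].tolist(),"z8",ray("",ce[i],.008,m)[0,:2].round(4),"z24",ray("",ce[i],.024,m)[0,:2].round(4))
# predicted held block corner pixels (centre at TCP, bottom 12.3mm below TCP)
s=bot.read_state();R=s["tcp_rot"];p=s["position"]
C=[(x,y,z) for z in (12.3,-31.7) for x in (30,) for y in (-20,20)]
print(proj("",p+(np.array(C)/1000)@R.T,m).round(1).tolist())
x0,x1,y0,y1=190,320,170,235
cv2.imwrite("pics/w4c.png",cv2.resize(im[75:235,190:320],None,fx=4,fy=3.7,interpolation=cv2.INTER_NEAREST))
```

```text
plate ((550.8734130859375, -265.03936767578125), (89.67501068115234, 128.2156524658203), 59.085208892822266)
[231.   46.4] [226, 33, 12, 39, 110] z8 [ 0.4944 -0.2548] z24 [ 0.4967 -0.2548]
[243.7  43.6] [240, 33, 10, 24, 119] z8 [ 0.4981 -0.2444] z24 [ 0.5002 -0.245 ]
[262.1  44.4] [259, 33, 7, 24, 102] z8 [ 0.5068 -0.2312] z24 [ 0.5084 -0.2326]
[299.6  57.7] [288, 33, 20, 69, 591] z8 [ 0.5323 -0.2089] z24 [ 0.5326 -0.2115]
[255.5  40.8] [254, 34, 4, 16, 34] z8 [ 0.5014 -0.2347] z24 [ 0.5034 -0.2358]
[279.1  53.4] [268, 34, 25, 64, 440] z8 [ 0.5203 -0.2224] z24 [ 0.5212 -0.2242]
[214.6  44.6] [207, 37, 16, 16, 190] z8 [ 0.4861 -0.266 ] z24 [ 0.4889 -0.2655]
[206.3  66. ] [205, 53, 6, 32, 47] z8 [ 0.4968 -0.2814] z24 [ 0.499 -0.28 ]
[273.3  80.4] [266, 68, 13, 29, 81] z8 [ 0.5367 -0.2376] z24 [ 0.5368 -0.2386]
[255.9  92.6] [249, 85, 17, 15, 158] z8 [ 0.5378 -0.256 ] z24 [ 0.5378 -0.256 ]
[262.5 108.6] [261, 96, 4, 26, 48] z8 [ 0.5526 -0.2579] z24 [ 0.5518 -0.2578]
[255.5 128. ] [249, 121, 15, 15, 161] z8 [ 0.5641 -0.2722] z24 [ 0.5626 -0.2713]
[495.6 162.1] [477, 154, 35, 17, 111] z8 [ 0.7073 -0.0947] z24 [ 0.6982 -0.1034]
[218.3 171.7] [212, 165, 13, 14, 141] z8 [ 0.5812 -0.3235] z24 [ 0.5788 -0.3199]
[291.3 171.8] [285, 165, 14, 14, 152] z8 [ 0.6167 -0.2641] z24 [ 0.6125 -0.2637]
[139.3 179.3] [134, 175, 12, 9, 96] z8 [ 0.5487 -0.3921] z24 [ 0.5481 -0.3848]
[ 67.7 181.2] [63, 179, 11, 5, 47] z8 [ 0.5151 -0.452 ] z24 [ 0.5163 -0.4414]
[[217.1, 185.1], [292.0, 185.1], [204.6, 215.3], [303.7, 215.3]]
```

View pics/w4c.png

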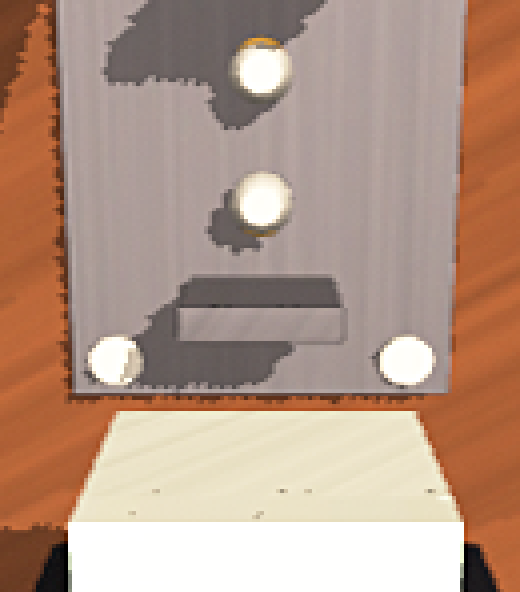

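Pixel comparison puts the seat at +61.5 mm along tool x and −0.8 mm along tool y from here. That allows for a 1 mm camera bias seen on the held block. Moving above it.

```bash
python3 -m handwheel '[{"xyz":[20,-0.8,0],"delta_rot":[0,0,0],"hand":1},{"xyz":[45,-0.8,0],"delta_rot":[0,0,0],"hand":1},{"xyz":[61.5,-0.8,20],"delta_rot":[0,0,0],"hand":1},{"xyz":[61.5,-0.8,60],"delta_rot":[0,0,0],"hand":1},{"xyz":[61.5,-0.8,80],"delta_rot":[0,0,0],"hand":1}]'
python3 -m handwheel '[{"xyz":[0,0,0],"delta_rot":[0,0,0],"hand":1},{"xyz":[0,0,0],"delta_rot":[0,0,0],"hand":1},{"xyz":[0,0,0],"delta_rot":[0,0,0],"hand":1},{"xyz":[0,0,0],"delta_rot":[0,0,0],"hand":1},{"xyz":[0,0,0],"delta_rot":[0,0,0],"hand":1}]'
python3 - <<'E'
from h import *
goto(.5505,-.2653,.05,59.1)
im,m=snap('scene','s5.png')
w,_=snap('wrist','w5.png')
a=cv2.resize(im[215:285,140:230],(360,280),interpolation=cv2.INTER_CUBIC)
b=cv2.resize(w[100:320,160:360],(400,440),interpolation=cv2.INTER_NEAREST)
o=np.zeros((440,760,3),'uint8');o[:280,:360]=a;o[:,360:]=b;cv2.imwrite("pics/c5.png",o)
E
```

```text
time_s: 13.42
position: [0.5498, -0.2654, 0.071]
tcp_rot: [[-0.858, 0.514, -0.002], [0.514, 0.858, 0.002], [0.002, 0.0, -1.0]]
force: [0.5, -0.6, -2.1]
opening: 0.455
grasp_force: 30.0
time_s: 14.05
position: [0.5509, -0.2672, 0.0728]
tcp_rot: [[-0.857, 0.515, 0.001], [0.515, 0.857, -0.001], [-0.001, -0.0, -1.0]]
force: [-1.0, 0.4, -3.1]
opening: 0.458
grasp_force: 30.0
t 14.05 pos [ 0.5509 -0.2672  0.0728] yaw 59.01 -> xyz [ 1.3  1.5 22.8] rz -0.002 tilt [-0.0001  0.0009] F [-1.   0.4 -3.1] open 39.8
```

View pics/c5.png

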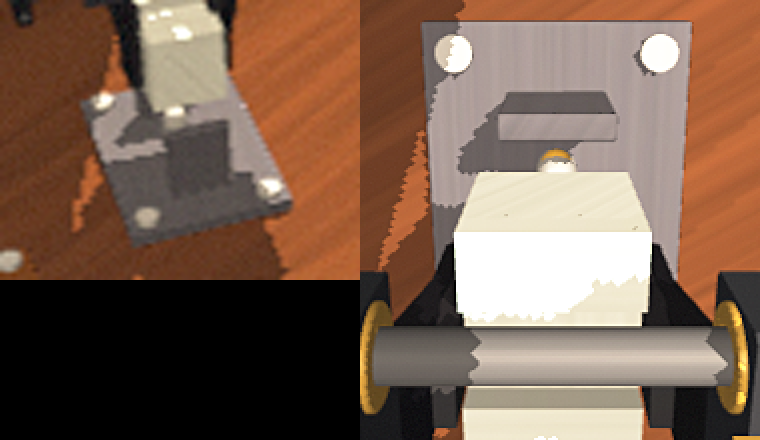

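Wrist crop: the block's mid column is about 256.7, while the cheek and stud sit at 258.5–259. So the jig is 1.3 mm further along tool y, and the encoder settling shows the same. Correcting, holding and re-measuring.

```bash
python3 -m handwheel '[{"xyz":[1.3,1.3,0],"delta_rot":[0,0,0],"hand":1},{"xyz":[1.3,1.3,0],"delta_rot":[0,0,0],"hand":1},{"xyz":[1.3,1.3,0],"delta_rot":[0,0,0],"hand":1},{"xyz":[1.3,1.3,0],"delta_rot":[0,0,0],"hand":1},{"xyz":[1.3,1.3,0],"delta_rot":[0,0,0],"hand":1}]'
python3 -m handwheel '[{"xyz":[0,0,0],"delta_rot":[0,0,0],"hand":1},{"xyz":[0,0,0],"delta_rot":[0,0,0],"hand":1},{"xyz":[0,0,0],"delta_rot":[0,0,0],"hand":1},{"xyz":[0,0,0],"delta_rot":[0,0,0],"hand":1},{"xyz":[0,0,0],"delta_rot":[0,0,0],"hand":1}]'
python3 - <<'E'
from h import *
goto(.5505,-.2653,.05,59.1)
w,m=snap('wrist','w6.png');np.save('w6.npy',m)
s=bot.read_state();R=s["tcp_rot"];p=s["position"]
P=lambda C:proj("",p+(np.array(C)/1000)@R.T,m).round(1).tolist()
h=(p[2])*1000
print("block bottom/top edge",P([(30,-20,12.3),(30,20,12.3),(30,-20,-31.7),(30,20,-31.7)]))
print("cheek inner top, outer top",P([(34,-17,h-49),(34,17,h-49),(42,-17,h-49),(42,17,h-49)]))
print("plate far corners",P([(65,-45,h-8),(65,45,h-8)]))
g=cv2.GaussianBlur(cv2.cvtColor(w,cv2.COLOR_BGR2GRAY).astype(float),(3,3),0)
def edges(v,t,o): 
    d=np.diff(v);return [(i+o+.5,round(float(d[i]))) for i in range(1,len(d)-1) if abs(d[i])>t and abs(d[i])>=abs(d[i-1]) and abs(d[i])>=abs(d[i+1])]
print("cols at cheek top row163",edges(g[162:166,215:305].mean(0),6,215))
print("block top face row 225",edges(g[223:227,195:320].mean(0),10,195))
print("block end face row 190",edges(g[189:191,195:320].mean(0),10,195))
print("plate row 118",edges(g[112:115,170:340].mean(0),8,170))
print("rows col 240",edges(g[100:240,238:246].mean(1),5,100))
E
```

```text
time_s: 14.78
position: [0.5502, -0.2653, 0.0722]
tcp_rot: [[-0.857, 0.515, 0.0], [0.515, 0.857, -0.0], [-0.0, -0.0, -1.0]]
force: [-0.7, -0.3, -2.6]
opening: 0.458
grasp_force: 30.0
time_s: 15.4
position: [0.5502, -0.2653, 0.0723]
tcp_rot: [[-0.857, 0.515, 0.0], [0.515, 0.857, -0.0], [-0.0, -0.0, -1.0]]
force: [-0.2, 0.0, -3.3]
opening: 0.457
grasp_force: 30.0
t 15.4 pos [ 0.5502 -0.2653  0.0723] yaw 59.01 -> xyz [-0.3  0.2 22.3] rz -0.001 tilt [-0.  0.] F [-0.2  0.  -3.3] open 39.8
block bottom/top edge [[217.4, 184.4], [292.2, 184.4], [205.0, 214.4], [303.9, 214.4]]
cheek inner top, outer top [[224.7, 172.2], [285.0, 172.2], [224.3, 158.2], [285.4, 158.2]]
plate far corners [[186.6, 111.5], [323.3, 111.5]]
cols at cheek top row163 [(217.5, -10), (220.5, -14), (226.5, 35), (284.5, -8), (286.5, 11)]
block top face row 225 [(201.5, -31), (206.5, 119), (305.5, -120), (310.5, 54), (317.5, -19)]
block end face row 190 [(207.5, -14), (209.5, 11), (211.5, -11), (217.5, 39), (295.5, -28)]
plate row 118 [(206.5, 22), (322.5, -14)]
rows col 240 [(112.5, 30), (147.5, -38), (159.5, 38), (172.5, -28), (174.5, 6), (185.5, 77), (215.5, 14)]
```

All residuals agree to about 0.3 mm between the held block and the jig, so I'm descending to just above the studs.

```bash
python3 -m handwheel '[{"xyz":[-0.1,0.3,8],"delta_rot":[0,0,0],"hand":1},{"xyz":[-0.1,0.3,18],"delta_rot":[0,0,0],"hand":1},{"xyz":[-0.1,0.3,28],"delta_rot":[0,0,0],"hand":1},{"xyz":[-0.1,0.3,33],"delta_rot":[0,0,0],"hand":1},{"xyz":[-0.1,0.3,33],"delta_rot":[0,0,0],"hand":1}]'
python3 -m handwheel '[{"xyz":[0,0,1],"delta_rot":[0,0,0],"hand":1},{"xyz":[0,0,2],"delta_rot":[0,0,0],"hand":1},{"xyz":[0,0,3],"delta_rot":[0,0,0],"hand":1},{"xyz":[0,0,4],"delta_rot":[0,0,0],"hand":1},{"xyz":[0,0,5],"delta_rot":[0,0,0],"hand":1}]'
python3 -c "
from h import *
goto(.5505,-.2653,.02,59.1)"
```

```text
time_s: 16.08
position: [0.5501, -0.2648, 0.0385]
tcp_rot: [[-0.857, 0.515, -0.001], [0.515, 0.857, 0.001], [0.001, 0.0, -1.0]]
force: [0.8, -0.2, -3.0]
opening: 0.457
grasp_force: 30.0
time_s: 16.7
position: [0.5505, -0.2651, 0.0343]
tcp_rot: [[-0.857, 0.515, 0.0], [0.515, 0.857, -0.0], [-0.0, -0.0, -1.0]]
force: [-0.7, -0.3, -2.3]
opening: 0.456
grasp_force: 30.0
t 16.7 pos [ 0.5505 -0.2651  0.0343] yaw 59.01 -> xyz [-0.1 -0.2 14.3] rz -0.001 tilt [-0.      0.0001] F [-0.7 -0.3 -2.3] open 39.7
```

```bash
python3 -m handwheel '[{"xyz":[0,0,0.7],"delta_rot":[0,0,0],"hand":1},{"xyz":[0,0,1.4],"delta_rot":[0,0,0],"hand":1},{"xyz":[0,0,2.1],"delta_rot":[0,0,0],"hand":1},{"xyz":[0,0,2.8],"delta_rot":[0,0,0],"hand":1},{"xyz":[0,0,2.8],"delta_rot":[0,0,0],"hand":1}]'
```

```text
time_s: 17.32
position: [0.5504, -0.265, 0.0314]
tcp_rot: [[-0.857, 0.515, -0.0], [0.515, 0.857, 0.0], [0.0, 0.0, -1.0]]
force: [-0.6, -1.0, -3.4]
opening: 0.456
grasp_force: 30.0
```

Now 11 mm above the plate with no contact force, so the studs are in the sockets. Starting the slow press.

```bash
python3 -m handwheel '[{"xyz":[0,0,0.4],"delta_rot":[0,0,0],"hand":1},{"xyz":[0,0,0.8],"delta_rot":[0,0,0],"hand":1},{"xyz":[0,0,1.2],"delta_rot":[0,0,0],"hand":1},{"xyz":[0,0,1.6],"delta_rot":[0,0,0],"hand":1},{"xyz":[0,0,2.0],"delta_rot":[0,0,0],"hand":1}]'
```

```text
time_s: 17.95
position: [0.5504, -0.265, 0.0294]
tcp_rot: [[-0.857, 0.515, -0.0], [0.515, 0.857, 0.0], [0.0, 0.0, -1.0]]
force: [0.0, 0.2, -2.2]
opening: 0.46
grasp_force: 30.0
```

```bash
python3 -m handwheel '[{"xyz":[0,0,0.2],"delta_rot":[0,0,0],"hand":1},{"xyz":[0,0,0.4],"delta_rot":[0,0,0],"hand":1},{"xyz":[0,0,0.6],"delta_rot":[0,0,0],"hand":1},{"xyz":[0,0,0.8],"delta_rot":[0,0,0],"hand":1},{"xyz":[0,0,1.0],"delta_rot":[0,0,0],"hand":1}]'
```

```text
time_s: 18.58
position: [0.5504, -0.265, 0.0285]
tcp_rot: [[-0.857, 0.515, -0.0], [0.515, 0.857, 0.0], [0.0, 0.0, -1.0]]
force: [-1.0, 0.2, -0.5]
opening: 0.458
grasp_force: 30.0
```

Contact is just beginning at about 8 mm, and I'll keep it slow.

```bash
python3 -m handwheel '[{"xyz":[0,0,0.2],"delta_rot":[0,0,0],"hand":1},{"xyz":[0,0,0.4],"delta_rot":[0,0,0],"hand":1},{"xyz":[0,0,0.6],"delta_rot":[0,0,0],"hand":1},{"xyz":[0,0,0.8],"delta_rot":[0,0,0],"hand":1},{"xyz":[0,0,1.0],"delta_rot":[0,0,0],"hand":1}]'
```

```text
time_s: 19.2
position: [0.5503, -0.2651, 0.0276]
tcp_rot: [[-0.857, 0.515, -0.0], [0.515, 0.857, -0.0], [0.0, -0.0, -1.0]]
force: [-1.9, 0.2, 3.3]
opening: 0.455
grasp_force: 30.0
```

```bash
python3 -m handwheel '[{"xyz":[0,0,0.2],"delta_rot":[0,0,0],"hand":1},{"xyz":[0,0,0.4],"delta_rot":[0,0,0],"hand":1},{"xyz":[0,0,0.6],"delta_rot":[0,0,0],"hand":1},{"xyz":[0,0,0.8],"delta_rot":[0,0,0],"hand":1},{"xyz":[0,0,1.0],"delta_rot":[0,0,0],"hand":1}]'
```

```text
time_s: 19.82
position: [0.5504, -0.2652, 0.0264]
tcp_rot: [[-0.857, 0.515, 0.0], [0.515, 0.857, -0.0], [-0.0, -0.0, -1.0]]
force: [-2.7, -0.3, 1.9]
opening: 0.464
grasp_force: 30.0
```

```bash
python3 -m handwheel '[{"xyz":[0,0,0.4],"delta_rot":[0,0,0],"hand":1},{"xyz":[0,0,0.8],"delta_rot":[0,0,0],"hand":1},{"xyz":[0,0,1.2],"delta_rot":[0,0,0],"hand":1},{"xyz":[0,0,1.6],"delta_rot":[0,0,0],"hand":1},{"xyz":[0,0,2.0],"delta_rot":[0,0,0],"hand":1}]'
```

```text
time_s: 20.45
position: [0.5505, -0.2651, 0.0244]
tcp_rot: [[-0.857, 0.515, 0.0], [0.515, 0.857, -0.0], [-0.0, 0.0, -1.0]]
force: [-1.6, -0.2, 1.8]
opening: 0.454
grasp_force: 30.0
```

```bash
python3 -m handwheel '[{"xyz":[0,0,0.4],"delta_rot":[0,0,0],"hand":1},{"xyz":[0,0,0.8],"delta_rot":[0,0,0],"hand":1},{"xyz":[0,0,1.2],"delta_rot":[0,0,0],"hand":1},{"xyz":[0,0,1.6],"delta_rot":[0,0,0],"hand":1},{"xyz":[0,0,2.0],"delta_rot":[0,0,0],"hand":1}]'
```

```text
time_s: 21.08
position: [0.5505, -0.2651, 0.0225]
tcp_rot: [[-0.857, 0.515, 0.0], [0.515, 0.857, -0.0], [-0.0, -0.0, -1.0]]
force: [-1.3, 0.7, 0.9]
opening: 0.458
grasp_force: 30.0
```

```bash
python3 -m handwheel '[{"xyz":[0,0,0.4],"delta_rot":[0,0,0],"hand":1},{"xyz":[0,0,0.8],"delta_rot":[0,0,0],"hand":1},{"xyz":[0,0,1.2],"delta_rot":[0,0,0],"hand":1},{"xyz":[0,0,1.6],"delta_rot":[0,0,0],"hand":1},{"xyz":[0,0,1.8],"delta_rot":[0,0,0],"hand":1}]'
```

```text
time_s: 21.7
position: [0.5505, -0.2651, 0.0206]
tcp_rot: [[-0.857, 0.515, 0.0], [0.515, 0.857, -0.0], [-0.0, -0.0, -1.0]]
force: [-2.1, -0.8, 1.4]
opening: 0.455
grasp_force: 30.0
```

```bash
python3 -m handwheel '[{"xyz":[0,0,0.2],"delta_rot":[0,0,0],"hand":1},{"xyz":[0,0,0.4],"delta_rot":[0,0,0],"hand":1},{"xyz":[0,0,0.6],"delta_rot":[0,0,0],"hand":1},{"xyz":[0,0,0.8],"delta_rot":[0,0,0],"hand":1},{"xyz":[0,0,1.0],"delta_rot":[0,0,0],"hand":1}]'
```

```text
time_s: 22.32
position: [0.5504, -0.2651, 0.0202]
tcp_rot: [[-0.857, 0.515, 0.0], [0.515, 0.857, -0.0], [-0.0, -0.0, -1.0]]
force: [-3.2, 0.1, 7.6]
opening: 0.454
grasp_force: 30.0
```

TCP is at 20.2 mm against the 20.3 expected for flush, and the force is rising on a hard stop. A last small push, then release.

```bash
python3 -m handwheel '[{"xyz":[0,0,0.3],"delta_rot":[0,0,0],"hand":1},{"xyz":[0,0,0.6],"delta_rot":[0,0,0],"hand":1},{"xyz":[0,0,0.9],"delta_rot":[0,0,0],"hand":1},{"xyz":[0,0,1.2],"delta_rot":[0,0,0],"hand":1},{"xyz":[0,0,1.2],"delta_rot":[0,0,0],"hand":1}]'
python3 -m handwheel '[{"xyz":[0,0,-1.5],"delta_rot":[0,0,0],"hand":1},{"xyz":[0,0,-1.5],"delta_rot":[0,0,0],"hand":-1},{"xyz":[0,0,-1.5],"delta_rot":[0,0,0],"hand":-1},{"xyz":[0,0,-1.5],"delta_rot":[0,0,0],"hand":-1},{"xyz":[0,0,-1.5],"delta_rot":[0,0,0],"hand":-1}]'
```

```text
time_s: 22.95
position: [0.5505, -0.2651, 0.0202]
tcp_rot: [[-0.857, 0.515, 0.0], [0.515, 0.857, -0.0], [-0.0, -0.0, -1.0]]
force: [-3.6, 1.4, 13.7]
opening: 0.457
grasp_force: 30.0
time_s: 23.58
position: [0.5505, -0.265, 0.0198]
tcp_rot: [[-0.857, 0.515, 0.0], [0.515, 0.857, 0.0], [-0.0, 0.0, -1.0]]
force: [-0.4, -0.5, 0.4]
opening: 0.825
grasp_force: 0.0
```

```bash
python3 -m handwheel '[{"xyz":[0,0,0],"delta_rot":[0,0,0],"hand":-1},{"xyz":[0,0,-15],"delta_rot":[0,0,0],"hand":-1},{"xyz":[0,0,-50],"delta_rot":[0,0,0],"hand":-1},{"xyz":[0,0,-90],"delta_rot":[0,0,0],"hand":-1},{"xyz":[0,0,-130],"delta_rot":[0,0,0],"hand":-1}]'
python3 -m handwheel '[{"xyz":[-10,0,0],"delta_rot":[0,0,0],"hand":-1},{"xyz":[-40,0,0],"delta_rot":[0,0,0],"hand":-1},{"xyz":[-40,0,0],"delta_rot":[0,0,0],"hand":-1},{"xyz":[-40,0,0],"delta_rot":[0,0,0],"hand":-1},{"xyz":[-40,0,0],"delta_rot":[0,0,0],"hand":-1}]'
python3 - <<'E'
from h import *
im,m=snap('scene','s7.png');w,mw=snap('wrist','w7.png')
a=cv2.resize(im[205:285,140:230],(360,320),interpolation=cv2.INTER_CUBIC)
b=cv2.resize(w[20:240,160:360],(400,440),interpolation=cv2.INTER_NEAREST)
o=np.zeros((440,760,3),'uint8');o[:320,:360]=a;o[:,360:]=b;cv2.imwrite("pics/c7.png",o)
# expected pixel of seated top corners in both views
u=np.array([-.857,.515]);v=np.array([.515,.857]);c=np.array([.5505,-.2651])
for n,mm in(("scene",m),("wrist",mw)):
    for z in(.052,.060):
        print(n,z,proj("",[np.r_[c+sx*.03*u+sy*.02*v,z] for sx,sy in((1,1),(1,-1),(-1,-1),(-1,1))],mm).round(1).tolist())
E
```

```text
time_s: 24.2
position: [0.5505, -0.2651, 0.1522]
tcp_rot: [[-0.857, 0.515, 0.001], [0.515, 0.857, -0.001], [-0.001, -0.0, -1.0]]
force: [0.5, -0.2, -0.1]
opening: 1.004
grasp_force: 0.0
time_s: 24.82
position: [0.5835, -0.2848, 0.1492]
tcp_rot: [[-0.857, 0.515, -0.002], [0.515, 0.857, 0.001], [0.003, 0.0, -1.0]]
force: [-0.0, -0.9, 0.5]
opening: 0.998
grasp_force: 0.0
scene 0.052 [[189.3, 227.0], [172.2, 230.5], [178.7, 245.6], [196.6, 241.7]]
scene 0.06 [[189.1, 224.1], [172.0, 227.6], [178.5, 242.6], [196.5, 238.7]]
wrist 0.052 [[281.5, 104.0], [228.4, 104.0], [230.2, 180.8], [279.8, 180.8]]
wrist 0.06 [[282.3, 104.4], [227.6, 104.4], [229.4, 183.5], [280.5, 183.5]]
```

View pics/c7.png

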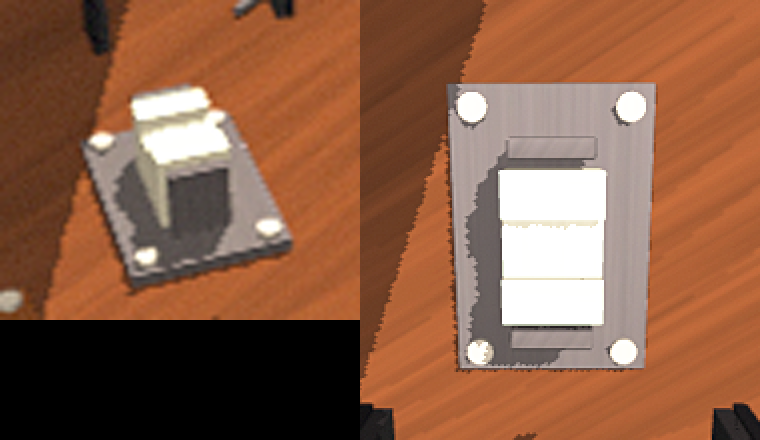

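The former sits square between the cheeks. In the scene view its top corners are at about (173,230) and (197,243), which matches the flush height of 52 mm rather than 60 mm. The hand is clear.

```bash
python3 -c "
from rig import workorder
print(workorder.hand_in())"
```

```text
the job is handed in; nothing more can be done
None
```

The grooved former was taken from the rack by its ends, set down upright on the bench and released, then regripped by its sides and pressed flush onto the jig studs and let go; the job was handed in at about 25 s of the 61 s allowed, and no verdict was shown.

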